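# Hold a sensor module flush on a tilted probe bed

## Robot

A 7-joint arm with a two-finger parallel gripper is mounted at the origin on a cart in front of the work surface, level with it; the furniture and walls round the work are solid. World frame = base frame: x ahead of the robot, y to its left, z up, the work surface at z = 0. Lengths are in m, angles in rad, forces in N, time in s.
With the tool pointing down it reaches from about 0.4 to 0.85 m from the base axis. Payload 10.4 kg.
Tool frame: the origin (TCP) lies at the very end of the fingers, on their centre line; the grasp point (between the pads) lies 19 mm behind it; z points along the fingers, y is the line along which they close (so a half turn about z gives the same grasp; the last joint's range is limited). The gripper opens to 85 mm and grips with 20 to 120 N. Pads are 22 mm wide; open, the fingers measure 114 mm over their backs; the gripper's body (76 mm by 85 mm) begins 54 mm behind the grasp point. The pads swing forward as they close: fully open they stand 13 mm farther back than shut.
Start: joints at [1.195, 0.332, -0.065, 1.46, 0.022, 1.35, -0.088], TCP at [0.216, -0.587, 0.231] pointing down, gripper open.
Joint ranges: [-2.6, 2.6], [-0.5, 2.12], [-1.47, 1.34], [0.16, 2.42], [-1.27, 4.41], [0.06, 2.06], [-2.6, 2.6]. Speed limits (rad/s): [2.22, 2.22, 2.79, 2.79, 3.14, 3.14, 3.14].

## Interface

Orientations are given as a 3x3 rotation matrix whose columns are the frame's x, y, z axes.
In Python, from cell import arm gives the robot as it stands. The module is installed in compiled form; this text tells all that it offers. Calls block until the motion is done:
- arm.move_ptp(position, orientation): joint-space move of the TCP to a pose.
- arm.movel(position, rotation=None, speed=0.15): straight line of the TCP; rotation=None keeps the orientation; speed is the mean speed in m/s.
- arm.movej(angles): joint-space move.
- arm.let_go() and arm.gripper_close(grip_force=None): open the fingers fully, or close them until they stop; grip_force is the grip in N (None keeps the last).
- arm.dwell(seconds).
- arm.inverse_kinematics(position, orientation): joint angles nearest the present ones, or None.
- arm.read_state(): the state.
- arm.snapshot(name): name is "scene" or "top" or "wrist"; returns a dict with "color" (480x640x3 uint8, red, green, blue), "depth" (480x640 float32, m along the optical axis (not along the pixel's ray), 0 where there is no reading), "intrinsics" (3x3 intrinsics, pixels), "eye" and "rotation" of the camera in the world. Camera axes: x right, y up, looking along -z (the intrinsics and any distortion apply to the point x, -y, -z); pixel columns grow to the right and rows downward; lengths in m; the calibration is good to about 2 mm. A picture is of the moment at which its call begins.
A pose or a line that the arm cannot do raises arm.PlanningError and nothing moves.
- arm.job_done(): hands the job in; it is judged then, once.
The state is a dict: "time_s": time; "joints": joint angles; "joint_vel": joint speeds; "joint_efforts": joint torques, N m; "tcp_pos": TCP position; "tool_rot": TCP orientation; "contact_force": force on the tool from outside, world axes, zero at the start; "moment": the same for the moment, N m; "grip_width": finger opening in m; "gripper_force": force on a finger pad.
Only numpy, scipy, OpenCV 4.12 (cv2) and the standard library are available. Lean on these libraries where they do the work, as an engineer would, in place of code of your own. Each camera call takes 0.05 s, during which the arm holds its last target. There are 200 camera calls.

## Task

Pick up the sensor module by its metal screening can and offer it to the sloped bed of the test stand, white connector uphill, plain edge home against the two stop pins and sides between the guide pins. The bed is clamped at an unknown slope: feel for it and tilt the module to match, until it lies flush and all four spring probes are pushed right in. Do not force it, leave the flux bottle, the solder spool and the open cap where they are, and finish while still holding the module pressed there, since the tester reads it only as long as it is held.

Things in the scene. Friction and masses are not known exactly. Their poses are not given: they have to be found in the camera images.
- module: Sensor module, 120 to 210 g: black base with a green circuit board, together 90 mm long (own x), 60 mm wide (own y), 5 mm thick, lying flat. White connector across the +x end (10 x 38 mm, top 14 mm above the underside), two small black capacitors near the -x end (top 12.5 mm). Origin: centre of the underside; z up.
- can_top (a point): Centre of the top of the bright metal screening can in the middle of the module, 29 mm above the module's origin, with the module's axes. The can is 40 mm along x, 26 mm along y and 24 mm high above the board: grip it across the 26 mm. Nothing higher than 1 mm stands beside it.
- plain_edge (a point): Middle of the module's plain (-x) lower edge, at -45, 0, 0 mm in the module's frame.
- stand: Test stand, fixed: grey base plate 160 x 136 mm (70 mm before to 90 mm behind the origin) with a bed that tilts between slotted side plates; these stand at y = +-48 to 53 mm, up to 90 mm above the table; clamp knobs reach y = +-69 mm. Origin: on the table under the stand; x points uphill, y along the tilt axis, z up. Seen from the robot the bed rises away from it.
- seat_edge (a point): Point on the tilt axis, at -45, 0, 36 mm in the stand's frame, with the stand's axes (not the bed's). Here, at any slope, the bed's face meets the uphill faces of the two stop pins (at y = +-18 mm, 8.5 mm high above the face). The bed, 84 mm wide, light brown, rises from here for 104 mm at an unknown slope of 12 to 32 degrees and stays put under 25 N.
- probe_low_left (a joint): Travel of the spring probe 12 mm uphill of the stops' faces at the stand's y = +20 mm: 0 m standing 5 mm out of the bed's face, 0.005 m flush with it (end 0.0052). All four probes right in take about 6 N.
- probe_low_right (a joint): The same for the probe 12 mm uphill, y = -20 mm. Four tapered guide pins (6 mm thick, 10 mm high) stand on the bed 20 and 74 mm uphill of the stops' faces at y = +-35 mm: 2 mm clearance on either side of the module.
- probe_high_left (a joint): The same for the probe 76 mm uphill, y = +20 mm.
- probe_high_right (a joint): The same for the probe 76 mm uphill, y = -20 mm.
- flux_bottle: Bystander: small bottle with a red nozzle, 41 mm across, 112 mm high. Origin: centre of its foot.
- solder_spool: Bystander: spool of solder, 55 mm across, 44 mm high, lying on its flange. Origin: its underside.
- open_cap: Bystander: green round sensor cap with a circuit board in it, 87 mm across, 32 mm high. Origin: centre of its underside.

How it is judged:
On the way:
1. the module is picked up, its underside more than 30 mm above the table (height (world z) of module above 0.03 m and contact force between the fingers and module above 1 N), for 0.2 s.
At the end, for the whole second after the job is handed in: The fingers hold the module on the bed, at rest: all four probes pushed in more than 4 of their 5 mm, the plain lower edge within 5 mm of the seat edge with the connector uphill, the module square to the stand within 0.07 rad, and pressed on with 4 to 45 N (value of joint each of probe_low_left, probe_low_right, probe_high_left, probe_high_right above 0.004 m and distance between plain_edge and seat_edge below 0.005 m and angle between the y axis of module and the y axis of stand, either way round below 0.07 rad and height (world z) of module above 0.035 m and x of module in the frame of stand above -0.02 m and contact force between module and stand between 4 and 45 N and contact force between the fingers and module above 2 N and linear speed of module below 0.02 m/s); the arm keeps its last pose, push and grip.
It fails at once if the module is forced against the stand (over 70 N) (contact force between module and stand above 70 N).
It fails at once if a bystander is moved more than 20 mm (distance of any of flux_bottle, solder_spool, open_cap from where it was at the start of the episode above 0.02 m).
It also fails if it takes over 54 s, if anything falls off the work surface, if the arm or the gripper's body presses on something with over 40 N, if the wrist force passes 120 N, or if a joint passes its speed limit or range.

## Working session

There is one attempt and no reset: what is moved stays moved. The work goes in short steps, each a Python script; the robot and the scene stay as the last script left them, time stands still between calls to the robot, and variables do not carry over. Pictures are saved under pics/ and viewed, at most 10 in all, crops included, and the job is handed in when it is done.

```bash
mkdir -p pics
cat > h.py <<'E'
import numpy as np, cv2, pickle
from cell import arm
def snap(n,tag):
    s=arm.snapshot(n); pickle.dump(s,open(f'pics/{tag}.pkl','wb'))
    cv2.imwrite(f'pics/{tag}.png',cv2.cvtColor(s['color'],cv2.COLOR_RGB2BGR)); return s
def load(tag): return pickle.load(open(f'pics/{tag}.pkl','rb'))
def cloud(s):
    K=np.array(s['intrinsics']);d=s['depth'];v,u=np.mgrid[:480,:640]
    p=np.stack([(u-K[0,2])/K[0,0]*d,-(v-K[1,2])/K[1,1]*d,-d],-1)
    return p@np.array(s['rotation']).T+np.array(s['eye'])
def ray(s,uv,z):
    K=np.array(s['intrinsics']);uv=np.atleast_2d(uv).astype(float)
    r=np.c_[(uv[:,0]-K[0,2])/K[0,0],-(uv[:,1]-K[1,2])/K[1,1],-np.ones(len(uv))]@np.array(s['rotation']).T
    e=np.array(s['eye']);return e+r*((z-e[2])/r[:,2])[:,None]
E
python3 - <<'E'
from h import *
for n in ['top','scene']:
    s=snap(n,n); print(n,s['eye'],np.round(s['rotation'],3).tolist(),s['intrinsics'], (s['depth']==0).mean())
E
```

```text
top [ 0.40750487 -0.28718042  0.90948722] [[-0.009, 0.99, -0.139], [-1.0, -0.011, -0.015], [-0.017, 0.139, 0.99]] [[514.46695261   0.         319.00070561]
 [  0.         514.46695261 242.04033544]
 [  0.           0.           1.        ]] 0.004150390625
scene [0.24123328 0.16789514 0.84387723] [[-0.843, 0.453, -0.29], [-0.537, -0.704, 0.464], [0.006, 0.547, 0.837]] [[508.54080142   0.         316.29832082]
 [  0.         508.54080142 236.94779924]
 [  0.           0.           1.        ]] 0.0038834635416666666
```

View pics/top.png

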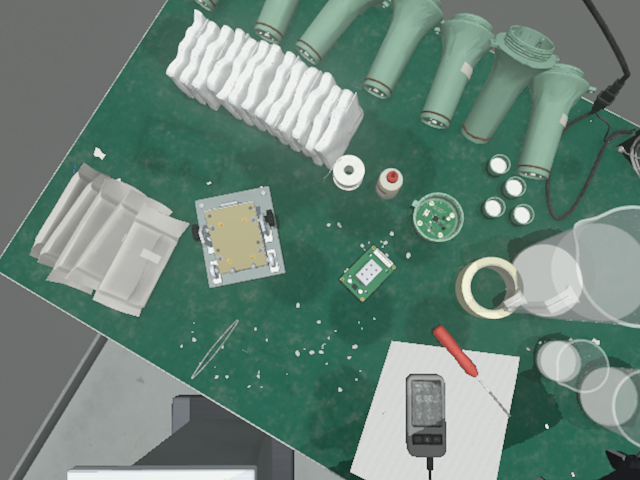

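View pics/scene.png

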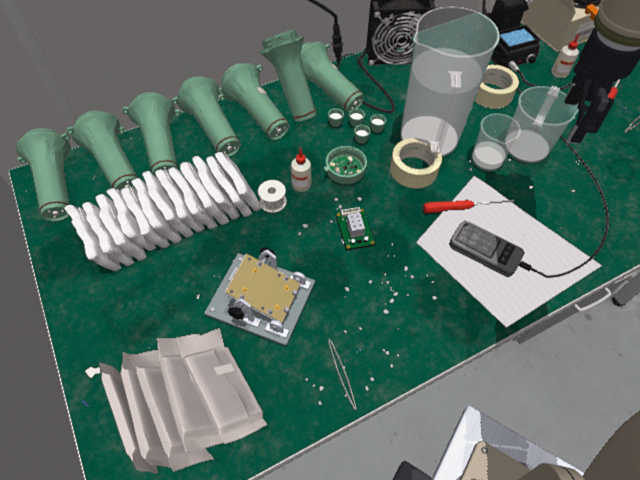

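The top view shows the stand at about (240,237), with its tan bed about (237,238). The module is at (368,272) with its white connector toward (383,256). Spool is at (348,172), bottle at (390,183) and cap at (438,217). The scene view shows the same layout, with the module at (355,228) and the bed at (262,287).

Run:
```python
from h import *
def rect(P):
    r=cv2.minAreaRect((P[:,:2]*1000).astype(np.float32)); return np.round(r[0],1),np.round(r[1],1),round(r[2],1)
for n,bm,bb in [('top',(325,235,405,310),(190,180,290,292)),('scene',(325,195,385,260),(200,240,320,345))]:
    s=load(n);P=cloud(s);hsv=cv2.cvtColor(s['color'],cv2.COLOR_RGB2HSV)
    print(n,'table z',np.median(P[300:340,240:300,2]) if n=='top' else np.median(P[260:300,400:430,2]))
    box=lambda b:np.pad(np.ones((b[3]-b[1],b[2]-b[0]),bool),((b[1],480-b[3]),(b[0],640-b[2])))
    m=box(bm); z=P[...,2]
    can=m&(z>.023)&(z<.035); print('can',can.sum(),np.median(z[can]),rect(P[can]))
    con=m&(z>.0105)&(z<.018)&(hsv[...,1]<50)&(hsv[...,2]>150); print('conn',con.sum(),P[con].mean(0).round(4))
    brd=m&(z>.0025); print('module',brd.sum(),rect(P[brd]))
    tan=box(bb)&(hsv[...,0]>12)&(hsv[...,0]<30)&(hsv[...,1]>60)&(hsv[...,2]>100)&(z>.02)
    Q=P[tan]
    for _ in range(4):
        c=Q.mean(0);nv=np.linalg.svd(Q-c,full_matrices=False)[2][2];nv*=np.sign(nv[2]);d=(Q-c)@nv;Q=Q[abs(d)<max(.002,2*d.std())]
    print('bed',len(Q),c.round(4),'n',nv.round(4),'slope',np.degrees(np.arccos(nv[2])).round(2),'uphill az',np.degrees(np.arctan2(-nv[1],-nv[0])).round(2),'res',d.std().round(4),rect(Q))
    bp=box(bb)&(hsv[...,1]<70)&(z>.004)&(z<.02); print('base',bp.sum(),np.median(z[bp]),rect(P[bp]))
    vis=np.hstack([cv2.resize(s['color'][b[1]:b[3],b[0]:b[2],::-1],(400,600),interpolation=2) for b in (bm,bb)])
    cv2.imwrite(f'pics/c_{n}.png',vis)
```

```text
top table z 0.00011179360946189654
can 363 0.029193403394518258 (array([ 477.7, -358.9]), array([25.4, 40.2]), 44.1)
conn 88 [ 0.4907 -0.3702  0.0136]
module 2001 (array([ 476.6, -353.2]), array([140.2, 139.7]), 89.4)
bed 212 [ 0.5274 -0.136   0.0551] n [-0.4011  0.9046  0.1444] slope 81.69 uphill az -66.09 res 0.0253 (array([ 481.3, -170.6]), array([252.6, 110.9]), 33.9)
base 2859 0.012397807521938198 (array([ 560.4, -129.7]), array([190.8, 136.5]), 10.6)
scene table z 0.0010542843595516826
can 254 0.029879339650810854 (array([ 479.1, -356.9]), array([26.9, 42.1]), 43.0)
conn 82 [ 0.4915 -0.3685  0.014 ]
module 1652 (array([ 355.7, -147. ]), array([121.7, 658.9]), 30.4)
bed 2282 [ 0.5367 -0.131   0.0546] n [-0.3552 -0.0679  0.9323] slope 21.2 uphill az 10.82 res 0.0012 (array([ 535.7, -132.2]), array([102.3,  83.5]), 11.1)
base 2629 0.01301462425440536 (array([ 542.1, -111.6]), array([160.5, 191.4]), 10.9)
```

View pics/c_top.png

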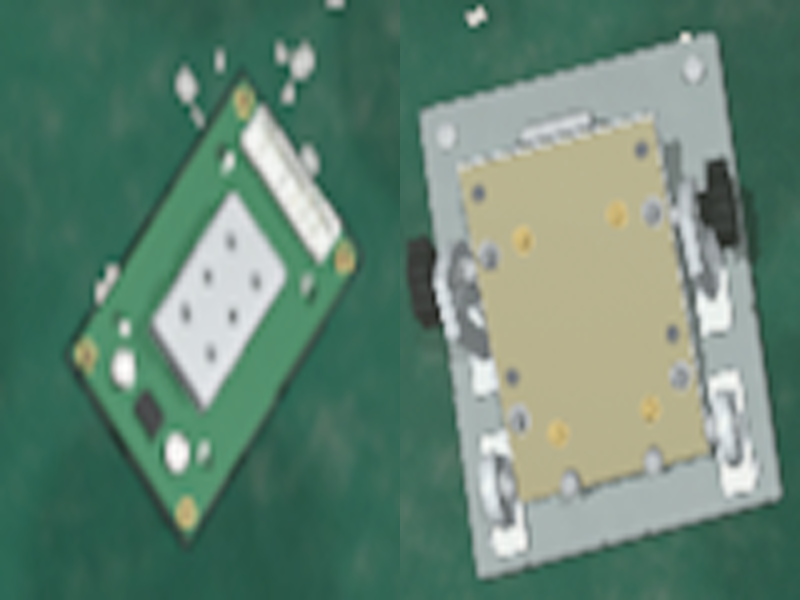

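Run:
```python
from h import *
def rect(P):
    r=cv2.minAreaRect((P[:,:2]*1000).astype(np.float32)); return np.round(r[0],1),np.round(r[1],1),round(r[2],1)
n0=np.array([-.3552,-.0679,.9323]);c0=np.array([.5367,-.131,.0546])
s=load('top');hsv=cv2.cvtColor(s['color'],cv2.COLOR_RGB2HSV)
print('tan hsv',hsv[240,238],'base hsv',hsv[195,210],'board',hsv[290,365],'table',hsv[330,300])
px=np.array([[339.4,279.4],[373,244.4],[396,268.1],[362,303.1]])
print('board corners',ray(s,px,.005).round(4).tolist(), rect(ray(s,px,.005)))
for n in('top','scene'):
    s=load(n);P=cloud(s);hsv=cv2.cvtColor(s['color'],cv2.COLOR_RGB2HSV)
    h,sa,v=[hsv[...,i] for i in range(3)]
    b=(190,180,290,292) if n=='top' else (200,240,320,345)
    m=np.zeros((480,640),bool);m[b[1]:b[3],b[0]:b[2]]=1
    tan=(m&(h>15)&(h<32)&(sa>40)&(v>120)).astype(np.uint8)
    tan=cv2.morphologyEx(tan,cv2.MORPH_OPEN,np.ones((3,3)))>0
    Q=P[tan&(P[...,2]>.03)&(P[...,2]<.11)]
    for _ in range(5):
        c=Q.mean(0);nv=np.linalg.svd(Q-c,full_matrices=False)[2][2];nv*=np.sign(nv[2]);d=(Q-c)@nv;Q=Q[abs(d)<max(.0015,2*d.std())]
    az=np.arctan2(-nv[1],-nv[0]);sl=np.arccos(nv[2])
    print(n,len(Q),c.round(4),nv.round(4),'slope',np.degrees(sl).round(2),'az',np.degrees(az).round(2),d.std().round(5),rect(Q))
    # bed frame coords of tan outline by rays onto plane (colour only)
    K=np.array(s['intrinsics']);vv,uu=np.nonzero(tan)
    r=np.c_[(uu-K[0,2])/K[0,0],-(vv-K[1,2])/K[1,1],-np.ones(len(uu))]@np.array(s['rotation']).T
    X=s['eye']+r*(((c-s['eye'])@nv)/(r@nv))[:,None]
    u=np.array([np.cos(az)*np.cos(sl),np.sin(az)*np.cos(sl),np.sin(sl)]);w=np.cross(nv,u)
    q=np.c_[(X-c)@u,(X-c)@w]
    rr=cv2.minAreaRect((q*1000).astype(np.float32));print('  bed rect in plane',rr)
    # refined yaw
    a=np.radians(min([rr[2],rr[2]-90],key=abs)); 
    cc=c+rr[0][0]/1000*u+rr[0][1]/1000*w; u2=u*np.cos(a)+w*np.sin(a)
    print('  bed centre',cc.round(4),'az from rect',np.degrees(np.arctan2(u2[1],u2[0])).round(2))
    t=(.036-cc[2])/u[2]; print('  seat from centre',(cc+t*u).round(4),'t',t)
    base=m&(sa<45)&(v>90)&(P[...,2]>.006)&(P[...,2]<.018); base=cv2.morphologyEx(base.astype(np.uint8),cv2.MORPH_OPEN,np.ones((3,3)))
    print('  base z',np.median(P[...,2][base>0]),rect(P[base>0]))
    if n=='scene': 
        m2=np.zeros((480,640),bool);m2[195:260,325:385]=1
    else:
        m2=np.zeros((480,640),bool);m2[235:310,325:405]=1
    br=(m2&(P[...,2]>.003)&(P[...,2]<.035)).astype(np.uint8);
    N,L,S,C=cv2.connectedComponentsWithStats(cv2.morphologyEx(br,cv2.MORPH_OPEN,np.ones((5,5))))
    k=1+S[1:,4].argmax();print('  module',S[k],rect(P[L==k]))
```

```text
tan hsv [ 26  58 184] base hsv [ 79 121 105] board [ 70  37 184] table [ 80 138 107]
board corners [[0.4677, -0.3083, 0.005], [0.5291, -0.3687, 0.005], [0.4866, -0.4081, 0.005], [0.426, -0.3471, 0.005]] (array([ 477.5, -357.9]), array([57.9, 88. ]), 44.8)
top 2444 [ 0.5369 -0.1336  0.0542] [-0.3534 -0.0647  0.9332] slope 21.06 az 10.37 0.00116 (array([ 535.7, -133.7]), array([102.4,  81. ]), 11.1)
  bed rect in plane ((-1.3981781005859375, 0.33116912841796875), (109.37715148925781, 81.55155944824219), 0.4887775480747223)
  bed centre [ 0.5356 -0.1335  0.0537] az from rect 10.89
  seat from centre [ 0.4904 -0.1417  0.036 ] t -0.04924649357045463
  base z 0.01224057596703415 (array([ 545.8, -132.3]), array([160.5, 136.3]), 10.7)
  module [ 347  249   47   47 1067] (array([ 483.3, -357.5]), array([57.1, 88.6]), 35.1)
scene 2233 [ 0.5368 -0.1311  0.0546] [-0.355  -0.0685  0.9324] slope 21.2 az 10.92 0.00114 (array([ 536.1, -132.3]), array([103.1,  83.6]), 11.0)
  bed rect in plane ((-1.4384193420410156, -0.6537628173828125), (110.55081939697266, 83.3974380493164), 0.10021112859249115)
  bed centre [ 0.5356 -0.132   0.0541] az from rect 11.03
  seat from centre [ 0.4897 -0.1409  0.036 ] t -0.050144825541893305
  base z 0.012853668076121205 (array([ 541.6, -109.1]), array([160.4, 177.4]), 11.0)
  module [ 337  208   37   39 1032] (array([ 478.4, -356.4]), array([59. , 89.9]), 45.2)
```

Two-view results agree: slope about 21.1°, azimuth 10.9°, seat near (0.4905, -0.1418), can near (0.478, -0.3575) with yaw -45.3°. I'll check IK and then pick.

```bash
cat >> h.py <<'E'
az,sl=np.radians(10.9),np.radians(21.15)
SEAT=np.array([.4906,-.1418,.036])
U=np.array([np.cos(az)*np.cos(sl),np.sin(az)*np.cos(sl),np.sin(sl)])
W=np.array([-np.sin(az),np.cos(az),0]);N=np.cross(U,W)
def toolR(mx,mz,sg):   # tool z=-mz, tool x = sg*mx
    z=-mz;x=sg*mx;return np.c_[x,np.cross(z,x),z]
HT=.0075  # TCP above the underside, on module axis
def seatpose(du,dw,dn,dx=0):  # module edge offsets from the seat, TCP position; dx: module centre offset from TCP along x
    return SEAT+U*(.045+du-dx)+W*dw+N*(HT+dn)
E
python3 - <<'E'
from h import *
a=np.radians(-45.3);mx=np.array([np.cos(a),np.sin(a),0]);ez=np.array([0,0,1.]);pm=np.array([.4782,-.3575,0])
lo=np.array([-2.6,-.5,-1.47,.16,-1.27,.06,-2.6]);hi=np.array([2.6,2.12,1.34,2.42,4.41,2.06,2.6])
print(arm.read_state()['tool_rot'])
best=None
for sg in(1,-1):
    m=9
    for p,R in [(pm+[0,0,.12],toolR(mx,ez,sg)),(pm+[0,0,HT],toolR(mx,ez,sg)),(seatpose(0,0,.05),toolR(U,N,sg)),(seatpose(0,0,0),toolR(U,N,sg))]:
        q=arm.inverse_kinematics(p,R)
        if q is None: m=-1;print(sg,None);continue
        q=np.array(q);m=min(m,np.min(np.r_[q-lo,hi-q]));print(sg,q.round(2))
    print(sg,'margin',m)
    if best is None or m>best[0]: best=(m,sg)
sg=best[1];open('sg','w').write(str(sg))
if best[0]>0:
    R=toolR(mx,ez,sg)
    arm.move_ptp(pm+[0,0,.12],R)
    print('t',arm.read_state()['time_s']); snap('wrist','w1')
    arm.movel(pm+[0,0,HT],speed=.1)
    arm.gripper_close(60)
    s=arm.read_state();print(s['time_s'],s['tcp_pos'],s['grip_width'],s['gripper_force'],s['contact_force'])
    arm.movel(pm+[0,0,.15],speed=.1)
    s=arm.read_state();print(s['time_s'],s['tcp_pos'],s['grip_width'],s['gripper_force'],s['contact_force'])
    snap('scene','s2');snap('wrist','w2')
    cv2.imwrite('pics/v2.png',np.hstack([cv2.resize(cv2.imread('pics/'+f),(400,300)) for f in('s2.png','w2.png')]))
E
```

```text
[[ 9.38403220e-01  3.45541845e-01 -4.80765819e-04]
 [ 3.45542176e-01 -9.38402476e-01  1.18208326e-03]
 [-4.26926038e-05 -1.27539561e-03 -9.99999186e-01]]
1 [ 0.67  0.36 -0.13  1.67  0.05  1.12 -1.83]
1 [ 0.65  0.49 -0.1   1.75  0.06  0.91 -1.84]
1 [ 0.78  0.07 -0.51  2.12 -0.22  0.65 -0.94]
1 [ 0.73  0.18 -0.49  2.12 -0.14  0.53 -1.01]
1 margin 0.3011285374412007
-1 [ 0.96  0.4  -0.49  1.65  0.2   1.14  1.2 ]
-1 [ 0.94  0.54 -0.46  1.73  0.29  0.94  1.14]
-1 [ 0.66  0.06 -0.39  2.12 -0.24  0.65  2.21]
-1 [ 0.7   0.18 -0.46  2.12 -0.15  0.53  2.14]
-1 margin 0.2977543132413043
t 1.6417
3.55 [ 0.47841069 -0.35769359  0.00783917] 0.0250916563680842 60.95140814781189 [-0.7492999   0.25924821  3.3715087 ]
5.125 [ 0.47789975 -0.357288    0.14926784] 0.024991522591918818 60.390493869781494 [-0.14550491 -0.20417658 -1.97352105]
```

View pics/v2.png

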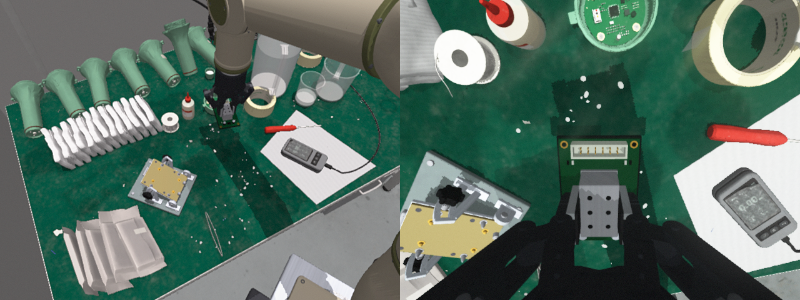

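The module is held in the wrist view: connector about (600,152), can about (598,205), board level. Lift force is about -2 N. I'll check where the module sits in the tool frame and measure the bed from the wrist image.

Run:
```python
from h import *
s=load('w2');P=cloud(s);st=arm.read_state();R=np.array(st['tool_rot']);t=np.array(st['tcp_pos'])
T=(P-t)@R*1000;hsv=cv2.cvtColor(s['color'],cv2.COLOR_RGB2HSV)
reg=(abs(T[...,0])<75)&(abs(T[...,1])<50)
conn=reg&(abs(T[...,2]+6.5)<3)&(hsv[...,1]<50)&(hsv[...,2]>140)&(T[...,0]>25)
def ext(m): return m.sum(),np.percentile(T[m],[1,50,99],axis=0).round(1).tolist()
print('conn',ext(conn),cv2.minAreaRect(T[conn][:,:2].astype(np.float32)))
can=reg&(abs(T[...,2]+21.5)<3)&(abs(T[...,0])<30)&(abs(T[...,1])<14);print('can',ext(can),cv2.minAreaRect(T[can][:,:2].astype(np.float32)))
brd=reg&(abs(T[...,2]-2.5)<2.5)&(T[...,0]>24);print('board',ext(brd),cv2.minAreaRect(T[brd][:,:2].astype(np.float32)))
b=T[brd];A=np.c_[b[:,:2],np.ones(len(b))];print('board plane',np.linalg.lstsq(A,b[:,2],rcond=None)[0])
# move above stand at tilt and view
sg=int(open('sg').read())
arm.move_ptp(seatpose(.008,0,.06),toolR(U,N,sg))
s=arm.read_state();print(s['time_s'],s['tcp_pos'],seatpose(.008,0,.06),s['contact_force'],s['moment'])
arm.dwell(.3);s=arm.read_state();print(s['contact_force'],s['moment'])
snap('scene','s3');snap('wrist','w3');snap('top','t3')
cv2.imwrite('pics/v3.png',np.hstack([cv2.resize(cv2.imread('pics/s3.png')[170:370,120:387],(400,300)),cv2.resize(cv2.imread('pics/w3.png'),(400,300))]))
```

```text
conn (np.int64(987), [[32.5, -19.9, -7.1], [38.5, -1.3, -5.7], [42.9, 17.7, -3.8]]) ((37.60469055175781, -1.198678970336914), (37.98725128173828, 10.777053833007812), 89.8240737915039)
can (np.int64(5307), [[-18.1, -13.5, -23.1], [3.3, -0.9, -20.8], [20.8, 11.8, -19.1]]) ((0.8297500610351562, -0.2777576446533203), (40.8680305480957, 28.135997772216797), 1.0828346014022827)
board (np.int64(4305), [[24.2, -30.3, 0.3], [35.4, -1.3, 3.0], [45.5, 28.0, 4.9]]) ((34.98451232910156, -1.1337757110595703), (59.64446258544922, 21.970558166503906), 89.84577178955078)
board plane [ 5.56070845e-03 -6.72523899e-04  2.67833813e+00]
6.1167 [ 0.51563707 -0.13814176  0.11863294] [ 0.51522275 -0.13705841  0.11807611] [-0.3154727   0.82544055 -1.22889328] [-0.15058214  0.42567684  0.03633444]
[-0.16780302  0.86703956 -1.27284459] [-0.10103302  0.46972161 -0.00727879]
```

View pics/v3.png

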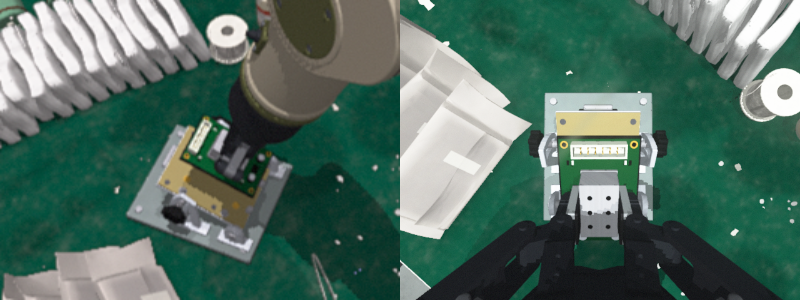

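The scene crop shows the module tilted over the bed, about parallel to it. In the wrist view the board's uphill edge is at about (600,137), and the bed's uphill end is visible beyond it at about (598,112). I'll measure module against bed in this one view so camera bias cancels.

Run:
```python
from h import *
s=load('w3');P=cloud(s);st=arm.read_state();R=np.array(st['tool_rot']);t=np.array(st['tcp_pos'])
c=R.T@N;print('tool z vs -N',c.round(4),'U in tool',(R.T@U).round(4),'tcp err mm (u,w,n)',[round(float((t-seatpose(.008,0,.06))@a)*1000,2) for a in(U,W,N)])
T=(P-t)@R*1000;hsv=cv2.cvtColor(s['color'],cv2.COLOR_RGB2HSV);h,sa,v=[hsv[...,i] for i in range(3)]
reg=(T[...,0]>0)&(T[...,0]<90)&(abs(T[...,1])<60)
brd=reg&(abs(T[...,2]-2.5)<3.5)&(T[...,0]>24)
bed=reg&(h>15)&(h<32)&(sa>40)&(v>90)&(T[...,2]>45)&(T[...,2]<90)&(T[...,0]>30)
for n,m in(('board',brd),('bed',bed)):
    m=cv2.morphologyEx(m.astype(np.uint8),cv2.MORPH_OPEN,np.ones((5,5)))>0
    b=T[m];A=np.c_[b[:,:2],np.ones(len(b))];k,*_=np.linalg.lstsq(A,b[:,2],rcond=None);e=b[:,2]-A@k
    b=b[abs(e)<2.5]; A=np.c_[b[:,:2],np.ones(len(b))];k,*_=np.linalg.lstsq(A,b[:,2],rcond=None)
    print(n,len(b),'plane',k.round(4),cv2.minAreaRect(b[:,:2].astype(np.float32)),np.percentile(b,[.5,99.5],axis=0).round(1).tolist())
    top=[b[(b[:,1]>y-3)&(b[:,1]<y+3),0].max() for y in range(-24,25,8)];print(' uphill end',np.round(top,1))
```

```text
tool z vs -N [-1.e-04 -0.e+00 -1.e+00] U in tool [ 1.e+00 -5.e-04 -1.e-04] tcp err mm (u,w,n) [0.02, -0.2, -0.05]
board 4311 plane [ 1.0500e-02 -2.2000e-03  2.8958e+00] ((35.28767776489258, 0.2077484130859375), (59.50152587890625, 22.537071228027344), 89.98292541503906) [[24.2, -29.2, 0.8], [46.2, 29.4, 5.6]]
 uphill end [46.3 46.6 46.5 46.1 46.  46.  46.2]
bed 4735 plane [ 5.50000e-03 -5.00000e-04  6.85554e+01] ((41.459190368652344, -0.6774482727050781), (22.87133026123047, 81.82864379882812), 0.06080125644803047) [[30.2, -41.2, 67.1], [52.7, 39.7, 70.6]]
 uphill end [52.7 52.7 52.8 52.9 52.7 52.8 52.8]
```

```bash
cat >> h.py <<'E'
def F(f0):
    s=arm.read_state();d=np.array(s['contact_force'])-f0
    return np.array([d@U,d@W,d@N]),s
def pr(tag,f,s,m0): 
    m=np.array(s['moment'])-m0
    print(tag,round(s['time_s'],2),'Fuwn',f.round(2),'Muw',round(float(m@U),2),round(float(m@W),2),round(float(m@N),2),'gw',round(s['grip_width']*1000,2))
E
python3 - <<'E'
from h import *
print('sg',open('sg').read())
dw=.0009
arm.movel(seatpose(.004,dw,.02),speed=.06); arm.dwell(.3)
s=arm.read_state();f0=np.array(s['contact_force']);m0=np.array(s['moment']);np.save('f0.npy',[f0,m0]);print(f0,m0)
dn=.02
for dn in (.014,.011,.009,.007):
    arm.movel(seatpose(.004,dw,dn),speed=.02);arm.dwell(.1);f,s=F(f0);pr(f'dn{dn}',f,s,m0)
    if np.abs(f).max()>6: break
else:
  du=.004
  while du>-.006:
    du-=.001
    arm.movel(seatpose(du,dw,dn),speed=.015);arm.dwell(.1);f,s=F(f0);pr(f'du{du:.4f}',f,s,m0)
    if np.abs(f).max()>4: break
E
```

```text
sg 1
[ 0.04185861  0.5702794  -1.57398993] [-0.09782487  0.50154754 -0.0282461 ]
dn0.014 8.23 Fuwn [ 1.27 -0.48 -0.06] Muw 0.06 0.01 0.04 gw 25.06
dn0.011 8.63 Fuwn [-0.29 -0.26  0.77] Muw -0.0 -0.05 0.04 gw 24.75
dn0.009 8.98 Fuwn [-1.06 -0.45  0.17] Muw -0.05 -0.03 0.08 gw 24.63
dn0.007 9.33 Fuwn [-0.62 -0.28  1.3 ] Muw 0.02 -0.01 -0.01 gw 24.68
du0.0030 9.68 Fuwn [ 0.24  0.04 -0.1 ] Muw 0.02 -0.03 0.02 gw 24.73
du0.0020 10.03 Fuwn [ 0.11 -0.1  -0.61] Muw 0.03 -0.02 -0.03 gw 24.5
du0.0010 10.38 Fuwn [-0.48 -0.78  0.52] Muw 0.0 -0.02 0.03 gw 24.63
du0.0000 10.73 Fuwn [ 2.1  -0.12  1.24] Muw 0.08 -0.35 0.1 gw 24.85
du-0.0010 11.08 Fuwn [5.   0.83 2.1 ] Muw 0.08 -1.19 0.02 gw 24.87
```

Stops felt at du ≈ 0.3 mm, in line with the estimate. Now I'll ease off slightly and press down along the bed normal.

Run:
```python
from h import *
f0,m0=np.load('f0.npy');dw=.0009;du=.0003
arm.movel(seatpose(du,dw,.007),speed=.015);arm.dwell(.1);f,s=F(f0);pr('back',f,s,m0)
dn=.007
while dn>-.006:
    dn-=.001 if dn>.0015 else .0005
    arm.movel(seatpose(du,dw,dn),speed=.015);arm.dwell(.15);f,s=F(f0);pr(f'dn{dn:.4f}',f,s,m0)
    t=np.array(s['tcp_pos'])-seatpose(du,dw,dn);print('   err n mm',round(float(t@N)*1000,2))
    if f[2]>14 or np.abs(f[:2]).max()>9: break
snap('wrist','w4');snap('scene','s4')
```

```text
back 11.43 Fuwn [ 2.43 -1.28  2.87] Muw -0.03 -0.51 0.03 gw 24.75
dn0.0060 11.83 Fuwn [3.47 0.13 6.89] Muw 0.05 -0.33 0.02 gw 24.98
   err n mm 0.22
dn0.0050 12.23 Fuwn [ 5.03 -0.73 -2.16] Muw -0.21 -1.48 -0.04 gw 24.69
   err n mm -0.08
dn0.0040 12.63 Fuwn [ 6.32 -1.32  1.54] Muw -0.11 -1.49 0.05 gw 24.62
   err n mm 0.15
dn0.0030 13.03 Fuwn [7.4  0.22 3.62] Muw 0.05 -1.59 0.01 gw 24.68
   err n mm 0.2
dn0.0020 13.43 Fuwn [ 6.31 -0.24  5.65] Muw 0.13 -1.49 0.02 gw 24.89
   err n mm 0.25
dn0.0010 13.83 Fuwn [7.22 0.13 6.21] Muw 0.13 -1.47 0.01 gw 24.6
   err n mm 0.3
dn0.0005 14.23 Fuwn [6.76 0.13 7.06] Muw 0.2 -1.38 0.04 gw 24.67
   err n mm 0.37
dn0.0000 14.63 Fuwn [ 6.72 -0.24  7.66] Muw 0.19 -1.38 -0.0 gw 24.98
   err n mm 0.39
dn-0.0005 15.03 Fuwn [6.45 0.69 8.47] Muw 0.22 -1.33 0.0 gw 24.99
   err n mm 0.42
dn-0.0010 15.43 Fuwn [ 4.91  0.62 12.7 ] Muw 0.39 -1.1 0.03 gw 24.74
   err n mm 0.59
dn-0.0015 15.83 Fuwn [ 1.21  3.39 23.5 ] Muw 0.84 -0.59 -0.02 gw 24.98
   err n mm 1.04
```

Run:
```python
from h import *
f0,m0=np.load('f0.npy');dw=.0009
arm.movel(seatpose(.0003,dw,-.0012),speed=.015);arm.dwell(.2);f,s=F(f0);pr('hold',f,s,m0)
arm.dwell(.3);f,st=F(f0);pr('hold',f,st,m0)
s=snap('wrist','w5');P=cloud(s);R=np.array(st['tool_rot']);t=np.array(st['tcp_pos'])
T=(P-t)@R*1000;hsv=cv2.cvtColor(s['color'],cv2.COLOR_RGB2HSV);h,sa,v=[hsv[...,i] for i in range(3)]
reg=(T[...,0]>15)&(T[...,0]<70)&(abs(T[...,1])<45)
g=reg&(h>45)&(h<85)&(sa>80)&(abs(T[...,2]-2.5)<6)&(abs(T[...,1])<32)
bed=reg&(h>15)&(h<32)&(sa>40)&(v>90)&(abs(T[...,2]-8)<6)
for n,m in(('board',g),('bed',bed)):
    m=cv2.morphologyEx(m.astype(np.uint8),cv2.MORPH_OPEN,np.ones((3,3)))>0
    b=T[m];A=np.c_[b[:,:2],np.ones(len(b))];k,*_=np.linalg.lstsq(A,b[:,2],rcond=None);e=b[:,2]-A@k
    b=b[abs(e)<1.5];A=np.c_[b[:,:2],np.ones(len(b))];k,*_=np.linalg.lstsq(A,b[:,2],rcond=None)
    print(n,len(b),'plane',k.round(4),'z at x=45:',(k[0]*45+k[2]).round(2),np.percentile(b,[.5,99.5],axis=0).round(1).tolist())
a=cv2.imread('pics/w5.png')[150:480,180:580];snap('scene','s5');b=cv2.imread('pics/s5.png')[220:350,190:330]
cv2.imwrite('pics/v5.png',np.hstack([cv2.resize(a,(400,330)),cv2.resize(b,(355,330))]))
```

```text
hold 16.38 Fuwn [ 4.08  1.54 16.08] Muw 0.48 -0.85 0.01 gw 25.03
hold 16.68 Fuwn [ 4.04  1.74 16.67] Muw 0.59 -0.84 0.05 gw 24.81
board 3557 plane [4.7000e-03 5.0000e-04 3.3385e+00] z at x=45: 3.55 [[15.3, -28.3, 2.1], [44.8, 28.4, 4.9]]
bed 7424 plane [3.7000e-03 3.0000e-04 8.2737e+00] z at x=45: 8.44 [[15.8, -40.6, 7.0], [59.6, 40.9, 9.8]]
```

View pics/v5.png

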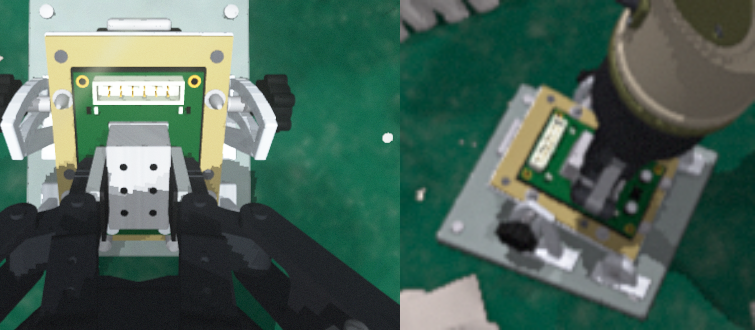

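The wrist view shows the module between the guide pins with the connector uphill. The board top is 4.9 mm above the bed face (thickness 5 mm), and the two planes agree within 0.001 rad. About 14.8 mm of bed remains beyond the board (14 expected). It is seated flush, with a steady push of about 17 N.

```bash
python3 -c "
from h import *
print(arm.job_done())"
```

```text
the job is handed in; nothing more can be done
None
```

The module is handed in, held flush on the bed at a slope of about 21° and against the stop pins with about 17 N; the camera and force readings support that, but I could not read the probes' travel directly.

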